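Find the canister lid that rocks and turn it home

ROBOT

A 6-joint arm with a two-finger parallel gripper is mounted at the origin on a cart in front of the work surface, level with it; the furniture and walls round the work are solid. World frame = base frame: x ahead of the robot, y to its left, z up, the work surface at z = 0. Lengths are in m, angles in rad, forces in N, time in s.
With the tool pointing down it reaches from about 0.35 to 0.85 m from the base axis. Payload 8.1 kg.
Tool frame: the origin (TCP) lies on the mounting face of the last link; the fingertips stand 186 mm ahead of it and the grasp point (between the pads) lies 167 mm ahead of it (robot.finger_overhang is the distance from the TCP to the fingertips, in m); z points along the fingers, y is the line along which they close (so a half turn about z gives the same grasp; the last joint's range is limited). The gripper opens to 93 mm and grips with 3 to 60 N. Pads are 15 mm wide; open, the fingers measure 128 mm over their backs; the gripper's body (75 mm by 188 mm) begins 65 mm behind the grasp point.
Start: joints at [1.085, 0.13, 1.488, -0, 1.523, -0.085], TCP at [0.234, 0.552, 0.405] pointing down, gripper open.
Joint ranges: [-2.96, 2.96], [-0.89, 2.26], [0.02, 2.5], [-1.34, 4.48], [0, 2.73], [-2.66, 2.66]. Speed limits (rad/s): [2.39, 2.39, 2.79, 3.14, 3.14, 3.14].

INTERFACE

Orientations are given as a rotation vector (axis times angle).
In Python, from plant import readout, read_camera, get_calibration, job, robot gives the robot as it stands.
- The arm moves only by the shell command python3 -m handwheel 'ROWS' [FORCE]. ROWS is JSON, a list of rows, each a list of 5 numbers: the shift along the world's x, y, z in cm, then the turn about the world's z in rad, then the closure, from 0 (fully open) to 1 (shut). In form: [[tx, ty, tz, spin, gripper], ...]. A call has 1 to 10 rows; each row shifts and turns the commanded pose from where the row before left it; what a row does not reach is not made up. A row lasts 1/8 s, in which the tool goes at most 62.5 mm and 10.7 degrees, less where a joint would pass 70% of its speed; a pose out of reach is approached as far as the arm can. A call is refused whole if a number of a shift passes 6.25 or a number of a turn 0.188, either way. A call with a gripper value outside its range is refused whole. The fingers move at their own pace and stop on an object; FORCE is the grip in N (left out, the last holds). Time passes only in rows, so rows that do not move let the fingers close. It gives the time, the measured TCP pose, the force, the opening and the grip force at its end, in the units of the state.
- readout.read_state(): the state, without advancing time (a new reading comes with each control period).
- read_camera(name): name is "scene" or "side" or "wrist"; returns the picture (420x560x3 uint8, red, green, blue); there is no depth.
- get_calibration(name): a dict with "fovy" (degrees; the focal length in pixels is half the picture's height over the tangent of half this angle, whatever the lens; pixels are square), "cx", "cy" (the principal point, pixels), "pose" (4x4, takes a point from camera to world coordinates). Camera axes: x right, y down, z forward; pixel columns grow to the right and rows downward; lengths in m; the calibration is good to about 2 mm. The wrist camera is an equidistant fisheye: a pixel r from the principal point sees the ray r / f radians off the axis. A picture is of the moment at which its call begins: read the wrist's pose just before it. get_calibration takes no time and is no camera call; for the wrist camera it gives the pose at the moment of the call.
- job.close_job(): hands the job in; it is judged then, once.
The state is a dict: "t": time; "q": joint angles; "dq": joint speeds; "joint_torque": joint torques, N m; "tool_pos": TCP position; "orientation": TCP orientation; "force": force on the tool from outside, world axes, zero at the start; "wrist_torque": the same for the moment, N m; "opening": finger opening in m; "gripper_force": force on a finger pad.
Only numpy, scipy, OpenCV 4.12 (cv2) and the standard library are available. Lean on these libraries where they do the work, as an engineer would, in place of code of your own. Each camera call takes 0.05 s, during which the arm holds its last target. There are 200 camera calls.

TASK

One of the four canisters in the rack was put back turned, so its lid stands on its lugs instead of closing. Press firmly down on an end of the lids' finger bars until you find the lid that rocks, then, without gripping or lifting it, push its bar round clockwise (seen from above) until the lid drops into its notches. All four lids must end flat and fully home, and the cup, saucer, pitcher and spoon beside the rack stay as they are.

Things in the scene. Friction and masses are not known exactly. Their poses are not given: they have to be found in the camera images.
- lid_a: one of four identical loose wooden lids with dark steel bars, each on its own canister (letters say nothing of place or state). Flange 80 mm across, 8 mm thick; origin: centre of the flange's underside, z up. On top, centred, the bar, 64 x 12 mm along its own x; bar top 29 mm above the origin. Below, a tapered plug 67 mm across, 8 mm deep; on its own +y and -y sides two lugs 7 mm wide, 3.5 mm high
- lid_b: a lid like lid_a. What home means: lugs sunk in the two hidden notches of the canister's rim, flange flat on the rim, origin at z = 87 mm; it does not move when pressed. A loose lid stands level on its two lugs instead, origin at z = 90.5 mm, and weighs 0.16 to 0.26 kg like the others, with about 1 mm of sideways play
- lid_c: a lid like lid_a. How a loose one behaves: pressed down on either end of its bar it tips about its lugs by some 5 degrees (0.1 rad) until the flange meets the rim, the other end rising, and comes level again when let go; pressed at its middle, or over a lug, it does not tip
- lid_d: a lid like lid_a. To seat a loose one: its notches lie 20 to 40 degrees on, clockwise seen from above; there it drops 3.5 mm by its own weight and turns no farther (play +-0.1 rad). It turns easily (under 0.15 N m), best with the fingers apart, one against each end of the bar, on the bar's two different sides. Fingers that keep pushing may hold it up: nudge, then ease off
- rack: the dark wooden rack, fixed, 108 x 384 mm, origin at the centre of its underside on the worktop, the row of canisters along its own y axis. Four white canisters with a blue band (82 mm across, rims at z = 87 mm) stand fast in it, 94 mm apart; their middles lie 141 and 47 mm either side of the rack's middle
- saucer: teal saucer, 116 mm across, 14 mm high, loose at the left end of the rack; origin at the centre of its underside; leave alone
- espresso_cup: teal espresso cup, 63 x 73 x 55 mm, standing on that saucer; origin at the centre of its underside; leave alone
- milk_pitcher: small steel milk pitcher, 72 x 86 x 94 mm, loose at the right end of the rack; origin at the centre of its underside; leave alone
- teaspoon: steel teaspoon, 137 x 28 x 13 mm, lying in front of the rack, along its own x axis; origin at the centre of its underside; leave alone
Not all that is in view belongs to the job. What is shaped like the lid_a but pink is not meant. What is shaped like the lid_d but yellow is not meant.

How it is judged:
On the way:
1. the loose lid is pressed with the fingers and tips (by 0.04 rad or more) (((contact force between the fingers and lid_a above 0.5 N and angle between lid_a's own z axis and vertical above 0.04 rad) or (contact force between the fingers and lid_b above 0.5 N and angle between lid_b's own z axis and vertical above 0.04 rad) or (contact force between the fingers and lid_c above 0.5 N and angle between lid_c's own z axis and vertical above 0.04 rad) or (contact force between the fingers and lid_d above 0.5 N and angle between lid_d's own z axis and vertical above 0.04 rad))), for 0.1 s.
At the end, for the whole second after the job is handed in: all four lids lie home on their canisters: origin within 1.3 mm above (2 mm below) z = 87 mm, level within 0.025 rad, at rest (height (world z) of lid_a between 0.085 and 0.0883 m and angle between each of lid_a, lid_b, lid_c, lid_d's own z axis and vertical below 0.025 rad and linear speed of each of lid_a, lid_b, lid_c, lid_d below 0.01 m/s and height (world z) of lid_b between 0.085 and 0.0883 m and height (world z) of lid_c between 0.085 and 0.0883 m and height (world z) of lid_d between 0.085 and 0.0883 m); the robot touches nothing.
It fails at once if a lid is lifted off its canister (height (world z) of any of lid_a, lid_b, lid_c, lid_d above 0.1035 m).
It fails at once if a cup, saucer, pitcher or spoon beside the rack is shifted (20 mm) or tipped over (distance of any of saucer, espresso_cup, milk_pitcher, teaspoon from where it was at the start of the episode above 0.02 m or angle between any of saucer, espresso_cup, milk_pitcher's own z axis and vertical above 0.4 rad).
It also fails if it takes over 61 s, if anything falls off the work surface, if the arm or the gripper's body presses on something with over 40 N, if the wrist force passes 120 N, or if a joint passes its speed limit or range.

## Working session

There is one attempt and no reset: what is moved stays moved. The work goes in short steps, Python scripts to look and compute and a shell command to move; the robot and the scene stay as the last step left them, time stands still between calls to the robot, and variables do not carry over. Pictures are saved under pics/ and viewed, at most 10 in all, crops included, and the job is handed in when it is done.

```bash
mkdir -p pics
python3 - <<'E'
from plant import readout, read_camera, get_calibration, robot
import cv2,numpy as np
for n in ("scene","side","wrist"):
    im=read_camera(n); cv2.imwrite(f"pics/{n}0.png",im[:,:,::-1]); c=get_calibration(n)
    print(n,c["fovy"],c["cx"],c["cy"],np.round(c["pose"],3).tolist())
s=readout.read_state();print(s["t"],s["tool_pos"],s["orientation"],s["force"],s["opening"],robot.finger_overhang)
E
```

```text
scene 44.07624436770147 280.12344241431487 205.7038120600227 [[0.584, -0.564, 0.584, -0.446], [-0.812, -0.4, 0.425, -0.68], [-0.007, -0.722, -0.692, 1.204], [0.0, 0.0, 0.0, 1.0]]
side 51.925088463244 276.3528513464465 217.07065353224007 [[-0.988, -0.095, 0.123, 0.371], [-0.155, 0.645, -0.748, 0.838], [-0.008, -0.758, -0.652, 0.832], [0.0, 0.0, 0.0, 1.0]]
wrist 65.70646984690485 276.92215086993195 209.3135391294245 [[0.391, 0.893, 0.222, 0.171], [0.92, -0.379, -0.094, 0.578], [-0.0, 0.241, -0.97, 0.382], [0.0, 0.0, 0.0, 1.0]]
0.15 [0.23396831 0.55230507 0.40390424] [-6.25267870e-01 -3.07826427e+00  2.25427455e-03] [-0.35855902 -0.49391699 -0.02665645] 0.0930268368094421 0.1861
```

View pics/scene0.png

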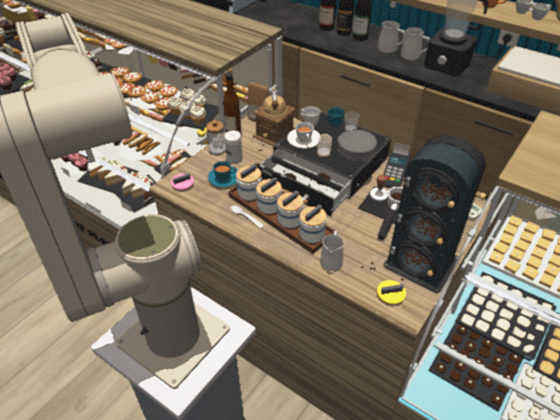

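View pics/side0.png

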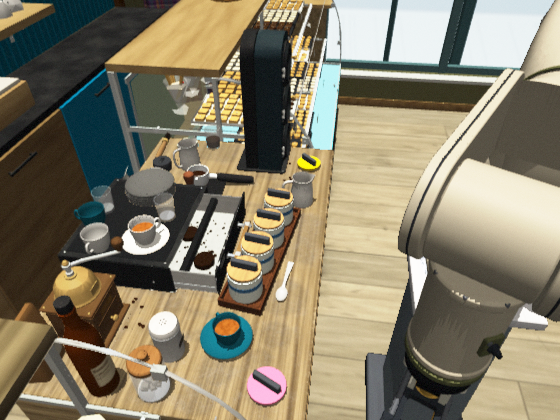

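The scene view shows four tan lids with dark bars at about (248,180), (269,190), (291,205) and (312,219). The pink lid (182,183) and the yellow one (391,291) lie apart on the table and aren't meant. I'll enlarge the row in both views to confirm this and get the bar angles.

```bash
cat > h.py <<'E'
import numpy as np,cv2
from plant import get_calibration
def ray(n,u,v):
    c=get_calibration(n);f=210/np.tan(np.radians(c["fovy"]/2));P=np.array(c["pose"])
    d=np.array([(u-c["cx"])/f,(v-c["cy"])/f,1.]);return P[:3,3],P[:3,:3]@d
def onz(n,u,v,z):
    o,d=ray(n,u,v);return o+d*(z-o[2])/d[2]
E
python3 - <<'E'
import cv2,numpy as np
from h import *
a=cv2.imread("pics/scene0.png")[155:255,225:345];b=cv2.imread("pics/side0.png")[180:310,215:315]
a=cv2.resize(a,None,fx=4,fy=4,interpolation=2);b=cv2.resize(b,None,fx=3.2,fy=3.2,interpolation=2)
o=np.zeros((420,800,3),np.uint8);o[:400,:480]=a;o[:416,480:800]=b;cv2.imwrite("pics/crop0.png",o)
# rectified top view on z=0.107 plane maybe: tan flange masks
for n,(x0,y0,x1,y1) in {"scene":(225,155,345,250),"side":(215,180,315,310)}.items():
    im=cv2.imread(f"pics/{n}0.png");h=cv2.cvtColor(im,cv2.COLOR_BGR2HSV)
    m=cv2.inRange(h,(8,60,170),(25,200,255));k=np.zeros_like(m);k[y0:y1,x0:x1]=m[y0:y1,x0:x1]
    k=cv2.morphologyEx(k,cv2.MORPH_CLOSE,np.ones((2,2)))
    N,L,S,C=cv2.connectedComponentsWithStats(k)
    for i in range(1,N):
        if S[i,4]>25: print(n,S[i].tolist(),C[i].round(1),onz(n,*C[i],.095).round(3))
E
```

```text
scene [233, 156, 38, 27, 467] [250.4 167.7] [0.583 0.191 0.095]
scene [257, 180, 49, 32, 512] [281.1 196.5] [0.527 0.024 0.095]
scene [226, 190, 76, 60, 322] [257.  220.2] [0.399 0.022 0.095]
scene [301, 202, 45, 34, 636] [326.9 218.6] [ 0.527 -0.145  0.095]
scene [226, 212, 73, 39, 1064] [255.  235.2] [ 0.347 -0.01   0.095]
scene [339, 235, 7, 16, 33] [343.3 240.7] [ 0.478 -0.232  0.095]
side [223, 181, 71, 74, 2124] [259.2 211.6] [ 0.558 -0.024  0.095]
side [313, 181, 3, 18, 38] [314.4 189.2] [ 0.422 -0.143  0.095]
side [266, 203, 50, 108, 2720] [299.7 269. ] [0.428 0.165 0.095]
side [228, 256, 35, 26, 484] [244.4 270.2] [0.554 0.188 0.095]
side [216, 294, 15, 17, 77] [219.  304.3] [0.587 0.291 0.095]
```

View pics/crop0.png

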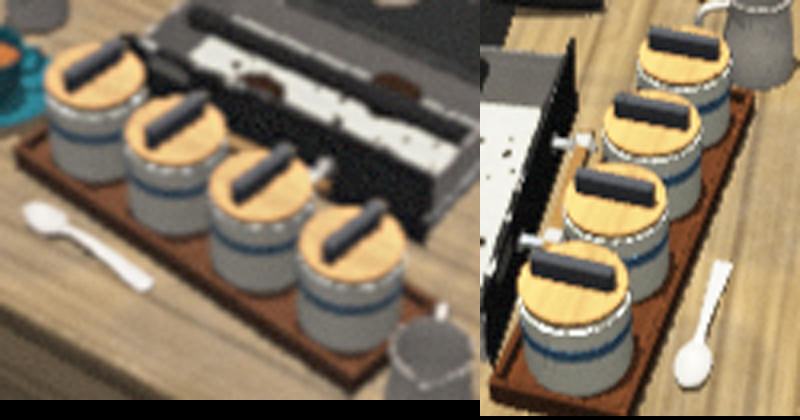

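In the crop, all four canisters on the rack carry a tan lid with a dark bar. The bars run roughly across the row, one per canister, so these are lid_a to lid_d. Which one is loose can't be seen, so it has to be pressed. Next I'll locate the row roughly.

Run:
```python
from h import *
S=[(95,72),(177,130),(262,185),(352,245)]; D=[(573,283),(615,200),(652,124),(684,55)]
for s,d in zip(S,D):
    print(onz("scene",s[0]/4+225,s[1]/4+155,.095).round(3),onz("side",(d[0]-480)/3.2+215,d[1]/3.2+180,.095).round(3))
def tri(a,b):
    o,d=ray("scene",*a);p,e=ray("side",*b)
    A=np.c_[d,-e];t=np.linalg.lstsq(A,p-o,rcond=None)[0];return (o+d*t[0]).round(3),(p+e*t[1]).round(3)
print("cup",onz("side",228,330,.05))
# grill/machine front edge: right front top corner and left
print(tri((331,213),(239,192)))
print("knob",tri((306,195),(232,255)))
```

```text
[0.558 0.179 0.095] [0.555 0.182 0.095]
[0.539 0.08  0.095] [0.542 0.093 0.095]
[ 0.526 -0.012  0.095] [0.529 0.001 0.095]
[ 0.511 -0.106  0.095] [ 0.516 -0.092  0.095]
cup [0.563342   0.32071735 0.05      ]
(array([ 0.601, -0.118,  0.043]), array([ 0.639, -0.13 ,  0.072]))
knob (array([0.664, 0.018, 0.001]), array([ 0.629,  0.033, -0.023]))
```

```bash
python3 -m handwheel '[[2.5,-5,0,0.025,0],[2.5,-5,0,0.025,0],[2.5,-5,0,0.025,0],[2.5,-5,0,0.025,0],[2.5,-5,0,0.025,0],[2.5,-5,0,0.025,0],[2.5,-5,0,0.025,0],[2.5,-5,0,0.025,0],[2.5,-5,0,0.025,0],[2.5,-5,0,0.025,0]]'
python3 -m handwheel '[[0,-1,0,0,0],[0,0,0,0,0]]'
python3 - <<'E'
from plant import *
import cv2,numpy as np,json
from plant import readout, read_camera, get_calibration
c=get_calibration("wrist");im=read_camera("wrist");cv2.imwrite("pics/w1.png",im[:,:,::-1])
c["pose"]=np.array(c["pose"]).tolist();json.dump(c,open("w1.json","w"))
print(readout.read_state()["tool_pos"],np.round(c["pose"],3).tolist())
E
```

```text
t: 1.4
tool_pos: [0.4845, 0.0506, 0.4047]
orientation: [0.236, 3.133, 0.0]
force: [0.3, 0.6, -0.5]
opening: 0.0928
gripper_force: 0.0
t: 1.65
tool_pos: [0.4838, 0.0422, 0.4043]
orientation: [-0.24, -3.131, -0.001]
force: [0.9, 0.3, 0.4]
opening: 0.0931
gripper_force: 0.0
[0.48371308 0.04297698 0.4044781 ] [[0.153, 0.959, 0.238, 0.416], [0.988, -0.149, -0.035, 0.052], [0.002, 0.241, -0.971, 0.383], [0.0, 0.0, 0.0, 1.0]]
```

View pics/w1.png

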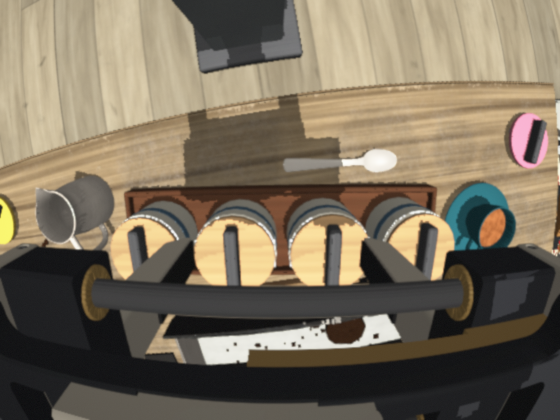

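The wrist view shows the four lids at columns 140 to 415, row ~245, with the gripper hiding their far halves. The spoon is in front, the pitcher on the right (image left) and the cup on the left. I'll back off 9 cm for a clear view.

```bash
python3 -m handwheel '[[-4.5,0,0,0,0],[-4.5,0,0,0,0],[0,0,0,0,0],[0,0,0,0,0]]'
cat >> h.py <<'E'
import json
def wray(c,u,v):
    f=210/np.tan(np.radians(c["fovy"]/2));P=np.array(c["pose"]);x,y=u-c["cx"],v-c["cy"];r=np.hypot(x,y)+1e-9;t=r/f
    return P[:3,3],P[:3,:3]@np.array([x/r*np.sin(t),y/r*np.sin(t),np.cos(t)])
def wproj(c,p):
    f=210/np.tan(np.radians(c["fovy"]/2));P=np.array(c["pose"]);q=(np.asarray(p)-P[:3,3])@P[:3,:3]
    r=np.hypot(q[...,0],q[...,1]);t=np.arctan2(r,q[...,2]);return np.stack([c["cx"]+f*t*q[...,0]/r,c["cy"]+f*t*q[...,1]/r],-1)
def topview(c,im,z,x0=.42,x1=.66,y0=-.2,y1=.28,s=1600):
    # rows: x decreasing downward; columns: y decreasing rightward
    X,Y=np.meshgrid(np.arange(x1,x0,-1/s),np.arange(y1,y0,-1/s),indexing="ij")
    m=wproj(c,np.stack([X,Y,0*X+z],-1)).astype(np.float32);return cv2.remap(im,m[...,0],m[...,1],1)
E
python3 - <<'E'
from h import *
from plant import readout, read_camera
c=get_calibration("wrist");im=read_camera("wrist")[:,:,::-1].copy();cv2.imwrite("pics/w2.png",im)
c["pose"]=np.array(c["pose"]).tolist();json.dump(c,open("w2.json","w"));print(readout.read_state()["tool_pos"])
t=topview(c,im,.116);cv2.imwrite("pics/t2.png",t);
o=np.zeros((600,800,3),np.uint8);t=t[:,:768];
o[:t.shape[0]//1,:t.shape[1]]=t;o[390:600,:280]=cv2.resize(im,(280,210));cv2.imwrite("pics/v2.png",o)
E
```

```text
t: 2.2
tool_pos: [0.394, 0.0435, 0.4052]
orientation: [0.234, 3.131, 0.001]
force: [0.3, -0.0, 0.5]
opening: 0.0929
gripper_force: 0.0
[0.39438959 0.04324444 0.40513382]
```

View pics/v2.png

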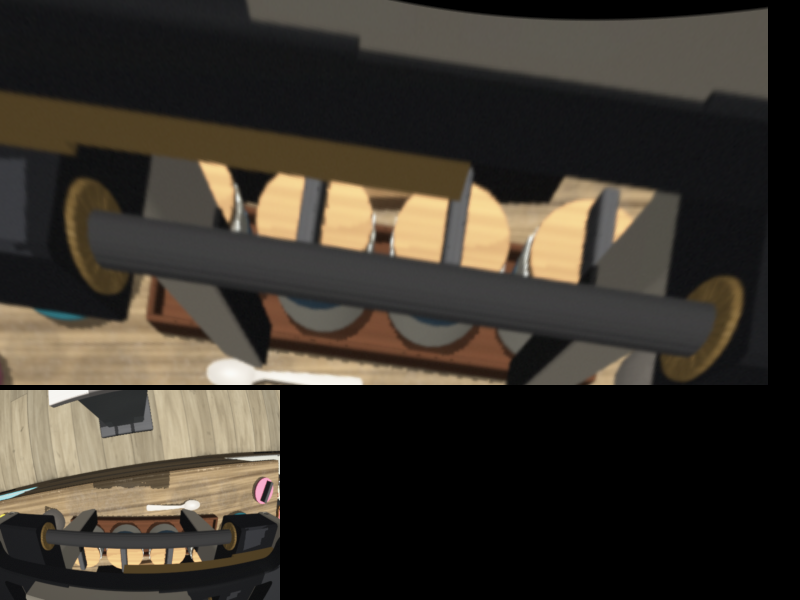

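Backing off made it worse: the gripper hides the side ahead of the camera. I'll go forward instead.

```bash
python3 -m handwheel '[[5,0,0,0,0],[5,0,0,0,0],[5,0,0,0,0],[0,0,0,0,0],[0,0,0,0,0]]'
python3 - <<'E'
from h import *
from plant import readout, read_camera
c=get_calibration("wrist");im=read_camera("wrist")[:,:,::-1].copy();cv2.imwrite("pics/w3.png",im)
c["pose"]=np.array(c["pose"]).tolist();json.dump(c,open("w3.json","w"));print(readout.read_state()["tool_pos"])
t=topview(c,im,.116);cv2.imwrite("pics/t3.png",t);
o=np.zeros((600,800,3),np.uint8);t=t[:,:768];
o[:t.shape[0]//1,:t.shape[1]]=t;o[390:600,:280]=cv2.resize(im,(280,210));cv2.imwrite("pics/v3.png",o)
E
```

```text
t: 2.88
tool_pos: [0.5444, 0.0427, 0.4039]
orientation: [-0.236, -3.131, 0.0]
force: [-0.5, 0.1, 0.2]
opening: 0.0932
gripper_force: 0.0
[0.54391641 0.04272909 0.40460057]
```

View pics/v3.png

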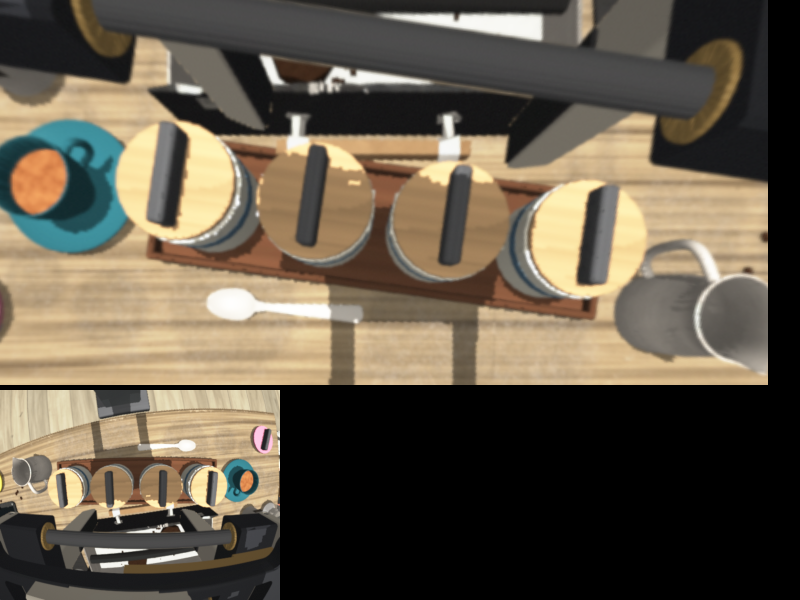

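The rectified top view at bar-top height (z = 116 mm) shows four lids. Their bars are centred near pixels (166,174), (312,195), (456,216) and (599,235), all tilted about 5 to 10 degrees. Now the bar ends.

Run:
```python
from h import *
t=cv2.imread("pics/t3.png");h=cv2.cvtColor(t,cv2.COLOR_BGR2HSV)
for u,v in [(166,174),(312,195),(456,216),(599,235)]:
    m=cv2.inRange(h,(0,0,0),(180,110,130));k=np.zeros_like(m);cv2.circle(k,(u,v),60,255,-1);m&=k
    N,L,S,C=cv2.connectedComponentsWithStats(m);i=L[v-5:v+5,u-3:u+3].max()
    ct=max(cv2.findContours((L==i).astype(np.uint8),0,2)[0],key=len);r=cv2.minAreaRect(ct)
    b=cv2.boxPoints(r);w=lambda p:np.array([.66-p[1]/1600,.28-p[0]/1600])
    s=b[np.argsort(b[:,1])];far=w(s[:2].mean(0));near=w(s[2:].mean(0));d=far-near
    print("c",((far+near)/2).round(4),"near",near.round(4),"len",np.linalg.norm(d).round(4),"wid mm",round(min(r[1])/1.6,1),"ang deg",np.degrees(np.arctan2(d[1],d[0])).round(1), t[v,u-8:u+9:2].mean(1).round().tolist())
```

```text
c [0.5507 0.1748] near [0.5191 0.1796] len 0.064 wid mm 18.7 ang deg -8.6 [125.0, 127.0, 130.0, 124.0, 106.0, 86.0, 60.0, 40.0, 37.0]
c [0.5374 0.085 ] near [0.5059 0.0898] len 0.0639 wid mm 15.2 ang deg -8.7 [65.0, 67.0, 67.0, 67.0, 68.0, 69.0, 64.0, 56.0, 44.0]
c [ 0.5249 -0.0044] near [4.938e-01 1.000e-04] len 0.0628 wid mm 15.6 ang deg -8.1 [48.0, 60.0, 65.0, 68.0, 67.0, 66.0, 67.0, 67.0, 65.0]
c [ 0.5132 -0.0928] near [ 0.4818 -0.0884] len 0.0635 wid mm 18.1 ang deg -7.9 [44.0, 51.0, 70.0, 96.0, 114.0, 124.0, 127.0, 125.0, 123.0]
```

```bash
python3 -m handwheel '[[-4.5,-4.5,0,0,1],[0,0,-3,0,1],[0,0,-3,0,1],[0,0,-3,0,1],[0,0,0,0,1],[0,0,0,0,1],[0,0,0,0,1]]' 10
python3 -m handwheel '[[0,0,-0.7,0,1],[0,0,0,0,1],[0,0,0,0,1]]'
```

```text
t: 3.8
tool_pos: [0.5004, -0.0017, 0.3168]
orientation: [0.236, 3.129, -0.0]
force: [-0.4, 0.4, -0.1]
opening: 0.0274
gripper_force: 0.0
t: 4.18
tool_pos: [0.4999, -0.0017, 0.3076]
orientation: [-0.237, -3.132, 0.0]
force: [1.0, -0.4, -0.8]
opening: 0.001
gripper_force: 0.0
```

```bash
for i in 1 2 3 ; do python3 -m handwheel '[[0,0,-0.2,0,1],[0,0,0,0,1]]' | egrep 'tool_pos|force: \['; done
```

```text
tool_pos: [0.4998, -0.0017, 0.3055]
force: [0.1, 0.3, 0.5]
tool_pos: [0.4998, -0.0017, 0.3035]
force: [-0.6, -0.6, -0.3]
tool_pos: [0.5001, -0.0017, 0.3024]
force: [-1.5, 0.5, 3.8]
```

```bash
for i in 1 2 ; do python3 -m handwheel '[[0,0,-0.3,0,1],[0,0,0,0,1],[0,0,0,0,1]]' | egrep 'tool_pos|force: \['; done
```

```text
tool_pos: [0.5007, -0.0017, 0.3022]
force: [-9.5, 0.8, 23.6]
tool_pos: [0.5008, -0.0017, 0.302]
force: [-22.4, 1.1, 46.7]
```

L3 doesn't move under 47 N and its top is at 116 mm, so it is home. Next is L2.

```bash
python3 -m handwheel '[[0,0,2.2,0,1],[0.6,4.6,0,0,1],[0.7,4.6,0,0,1],[0,0,-1,0,1],[0,0,0,0,1],[0,0,0,0,1]]' | egrep 'tool_pos|force: \['
for i in 1 2 3 4; do python3 -m handwheel '[[0,0,-0.2,0,1],[0,0,0,0,1],[0,0,0,0,1]]' | egrep 'tool_pos|force: \['; done
```

```text
tool_pos: [0.5127, 0.0893, 0.3075]
force: [0.3, -0.4, -0.0]
tool_pos: [0.5129, 0.09, 0.3059]
force: [-0.6, -0.1, -0.3]
tool_pos: [0.5129, 0.0903, 0.3037]
force: [-0.2, -0.8, -0.5]
tool_pos: [0.5131, 0.0903, 0.3024]
force: [-1.6, -0.0, 5.9]
tool_pos: [0.5135, 0.0904, 0.3023]
force: [-5.5, -0.1, 17.0]
```

L2 is home too (contact at 116 mm, rigid). Next is L1.

```bash
python3 -m handwheel '[[0,0,2.0,0,1],[0.6,4.6,0,0,1],[0.6,4.6,0,0,1],[0,0,-1.2,0,1],[0,0,0,0,1],[0,0,0,0,1]]' | egrep 'tool_pos|force: \['
for i in 1 2 3 4; do python3 -m handwheel '[[0,0,-0.2,0,1],[0,0,0,0,1],[0,0,0,0,1]]' | egrep 'tool_pos|force: \['; done
```

```text
tool_pos: [0.5247, 0.1813, 0.3074]
force: [-0.0, 0.5, -0.0]
tool_pos: [0.525, 0.182, 0.3059]
force: [-0.1, 0.4, -0.5]
tool_pos: [0.5249, 0.1823, 0.3039]
force: [-0.7, -1.1, 1.3]
tool_pos: [0.5253, 0.1824, 0.3035]
force: [-4.2, -0.8, 11.8]
tool_pos: [0.5254, 0.1825, 0.3032]
force: [-8.7, -3.4, 22.9]
```

L1's rigid stop is 1 mm higher than the others. That fits a lid tipped on its lugs (predicted 303.3 mm, measured 303.2). I'll check in the side view while holding it.

Run:
```python
from h import *
from plant import read_camera
a=cv2.imread("pics/side0.png");b=read_camera("side")[:,:,::-1].copy();cv2.imwrite("pics/side1.png",b)
f=lambda i:cv2.resize(i[235:310,210:280],(400,429),interpolation=2)
cv2.imwrite("pics/cmp.png",np.hstack([f(a),f(b)]))
```

```text
(no output)
```

View pics/cmp.png

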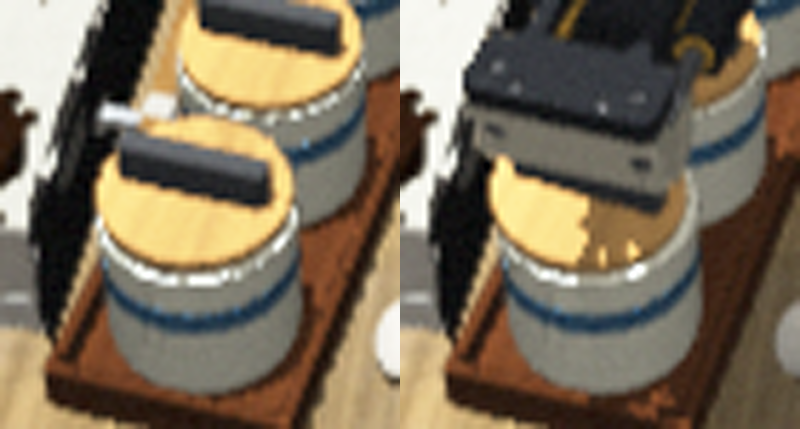

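The picture doesn't settle it: the gripper covers the bar, and the left rim of the flange looks slightly raised. Pressing L4 will settle it by exclusion.

```bash
python3 -m handwheel '[[0,0,2.2,0,1],[-0.75,-5.5,0,0,1],[-0.75,-5.5,0,0,1],[-0.75,-5.5,0,0,1],[-0.75,-5.5,0,0,1],[-0.75,-5.5,0,0,1],[0,0,-1.4,0,1],[0,0,0,0,1],[0,0,0,0,1]]' | egrep 'tool_pos|force: \['
for i in 1 2 3 4; do python3 -m handwheel '[[0,0,-0.2,0,1],[0,0,0,0,1],[0,0,0,0,1]]' | egrep 'tool_pos|force: \['; done
```

```text
tool_pos: [0.4875, -0.0915, 0.3075]
force: [-1.1, 0.6, 0.3]
tool_pos: [0.4875, -0.0923, 0.3059]
force: [0.0, 0.3, -0.0]
tool_pos: [0.4874, -0.0928, 0.3037]
force: [-0.5, -0.6, -0.0]
tool_pos: [0.4876, -0.0928, 0.3024]
force: [-2.1, 0.9, 5.0]
tool_pos: [0.488, -0.0929, 0.3022]
force: [-5.6, 1.4, 16.7]
```

L4 is home (302.2 mm, rigid), so L1, the lid nearest the cup, is the loose one. Before turning it I'll check clearance around L1 for the gripper body (z > 0.18).

Run:
```python
from h import *
def tri(a,b):
    o,d=ray("scene",*a);p,e=ray("side",*b)
    t=np.linalg.lstsq(np.c_[d,-e],p-o,rcond=None)[0];return ((o+d*t[0]+p+e*t[1])/2).round(3),np.linalg.norm(o+d*t[0]-p-e*t[1]).round(3)
print("shaker top",tri((233,135),(165,318)),"bottle top",tri((229,75),(63,303)),"grinder top",tri((272,90),(75,243)),"machine L top",tri((264,171),(174,270)))
from plant import readout
print(readout.read_state()["q"])
```

```text
shaker top (array([0.684, 0.348, 0.104]), np.float64(0.001)) bottle top (array([0.798, 0.447, 0.258]), np.float64(0.0)) grinder top (array([0.859, 0.294, 0.23 ]), np.float64(0.022)) machine L top (array([0.699, 0.192, 0.04 ]), np.float64(0.078))
[-2.91376338e-01 -7.82682953e-02  1.89126166e+00 -1.23153584e-04
  1.32578922e+00 -1.71141571e+00]
```

```bash
python3 -m handwheel '[[0,0,3,0,1],[1.3,5.45,0,-0.1,0.57],[1.3,5.45,0,-0.1,0.57],[1.3,5.45,0,-0.1,0.57],[1.3,5.45,0,-0.1,0.57],[1.3,5.45,0,-0.12,0.57],[0,0,0,0,0.57],[0,0,0,0,0.57],[0,0,0,0,0.57]]'
python3 - <<'E'
from h import *
from plant import readout, read_camera
c=get_calibration("wrist");im=read_camera("wrist")[:,:,::-1].copy()
cv2.imwrite("pics/w4.png",cv2.resize(im[150:420],(800,386)))
E
```

```text
t: 13.98
tool_pos: [0.5523, 0.1786, 0.3296]
orientation: [-1.035, -2.966, 0.001]
force: [0.4, -0.3, -0.6]
opening: 0.0397
gripper_force: 0.0
```

View pics/w4.png

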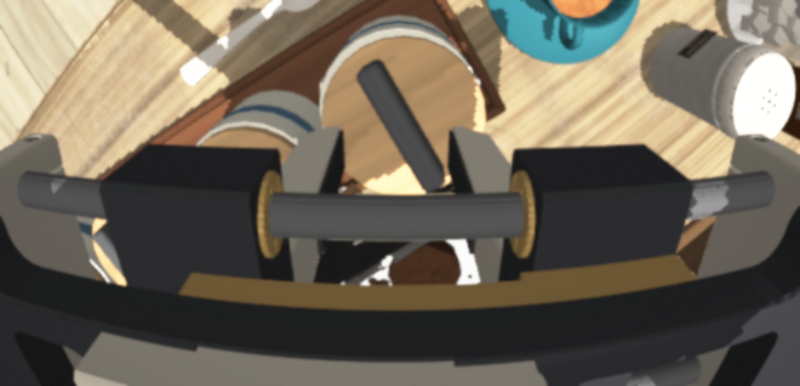

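The wrist view shows the bar of L1 between the fingers, (375,70) to (430,185), with about 60° to close clockwise as planned. I'll descend to tip height 101 mm, then turn.

```bash
python3 -m handwheel '[[0,0,-2.2,0,0.57],[0,0,-2.05,0,0.57],[0,0,0,0,0.57],[0,0,0,0,0.57]]' 
python3 -m handwheel '[[0,0,0,-0.1,0.57],[0,0,0,-0.1,0.57],[0,0,0,-0.1,0.57],[0,0,0,0,0.57],[0,0,0,0,0.57]]' 
python3 -c "
from plant import readout;s=readout.read_state();print(s['wrist_torque'])"
```

```text
t: 14.52
tool_pos: [0.5523, 0.1793, 0.2867]
orientation: [-1.035, -2.966, 0.001]
force: [0.2, 0.1, 0.2]
opening: 0.0399
gripper_force: 0.0
t: 15.15
tool_pos: [0.5524, 0.1797, 0.2872]
orientation: [-1.463, -2.78, 0.0]
force: [0.2, 0.5, -0.4]
opening: 0.0403
gripper_force: 0.0
[-0.050158    0.03043616 -0.00656677]
```

```bash
R="python3 -c \"
from plant import readout;s=readout.read_state();print(s['wrist_torque'].round(2),s['force'].round(1),s['tool_pos'].round(4),s['t'])\""
python3 -m handwheel '[[0,0,0,-0.1,0.57],[0,0,0,-0.1,0.57],[0,0,0,-0.05,0.57],[0,0,0,0,0.57]]'>/dev/null; eval "$R"
python3 -m handwheel '[[0,0,0,-0.1,0.57],[0,0,0,-0.05,0.57],[0,0,0,0,0.57]]'>/dev/null; eval "$R"
for i in 1 2 3; do python3 -m handwheel '[[0,0,0,-0.05,0.57],[0,0,0,0,0.57],[0,0,0,0,0.57]]'>/dev/null; eval "$R"; done
```

```text
[-0.08 -0.   -0.01] [ 0.3  0.3 -0.3] [0.5524 0.1797 0.2872] 15.65
[-0.07  0.04 -0.06] [ 0.1  0.6 -0. ] [0.5524 0.1798 0.2872] 16.025
[-0.11  0.01  0.03] [-0.4  1.3 -0.2] [0.5524 0.1797 0.2872] 16.4
[0.03 0.11 0.02] [0.4 0.2 0. ] [0.5524 0.1798 0.2872] 16.775
[ 0.04  0.04 -0.03] [-0.1  1.4 -0.3] [0.5524 0.1797 0.2873] 17.15
```

```bash
R="python3 -c \"
from plant import readout;s=readout.read_state();print(s['wrist_torque'].round(2),s['force'].round(1),s['orientation'].round(3),s['t'])\""
for i in 1 2 3 4; do python3 -m handwheel '[[0,0,0,-0.05,0.57],[0,0,0,0,0.57],[0,0,0,0,0.57]]'>/dev/null; eval "$R"; done
python3 - <<'E'
from h import *
from plant import read_camera
im=read_camera("wrist")[:,:,::-1].copy();b=read_camera("side")[:,:,::-1].copy()
cv2.imwrite("pics/w5.png",np.hstack([im[120:420,80:480],cv2.resize(b[235:310,210:310],(400,300),interpolation=2)]))
E
```

```text
[-0.02  0.08 -0.01] [ 0.1 -0.4  0.2] [2.22  2.223 0.   ] 17.525
[-0.11  0.06  0.03] [-0.1  0.4  1. ] [ 2.275  2.167 -0.   ] 17.9
[0.33 0.26 0.09] [-1.8  2.9  1.3] [-2.328 -2.109  0.   ] 18.275
[0.37 0.31 0.9 ] [-2.3  2.3  1.1] [-2.379 -2.051  0.   ] 18.65
```

View pics/w5.png

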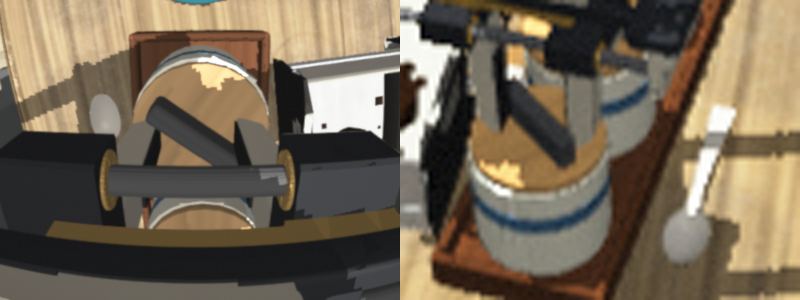

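The torque about z jumped to 0.9 N m, so the lid has met its stop. In the picture the bar has turned about 37°. I'll ease off, lift clear, then check height by pressing.

```bash
R="python3 -c \"
from plant import readout;s=readout.read_state();print(s['wrist_torque'].round(2),s['force'].round(1),s['tool_pos'].round(4),s['t'])\""
python3 -m handwheel '[[0,0,0,0.1,0.57],[0,0,0,0.12,0.57],[0,0,0,0,0.57],[0,0,0,0,0.57]]'>/dev/null; eval "$R"
python3 -m handwheel '[[0,0,2,0,0.57],[0,0,2,0,0.57],[0,0,0,0,1],[0,0,0,0,1],[0,0,0,0,1],[0,0,0,0,1]]' ; eval "$R"
```

```text
[-0.05  0.04  0.02] [-0.4 -0.1  0.2] [0.5525 0.1795 0.2872] 19.25
t: 20.0
tool_pos: [0.5521, 0.1797, 0.3265]
orientation: [-2.142, -2.297, 0.002]
force: [0.4, -0.4, 0.6]
opening: 0.0045
gripper_force: 0.0
[-0.11  0.09 -0.01] [ 0.4 -0.4  0.6] [0.5521 0.1797 0.3265] 20.0
```

```bash
R="python3 -c \"
from plant import readout;s=readout.read_state();print(s['force'].round(1),s['tool_pos'].round(4),s['t'])\""
python3 -m handwheel '[[-1.6,1.6,0,0,1],[0,0,-2.0,0,1],[0,0,0,0,1],[0,0,0,0,1]]'>/dev/null; eval "$R"
for i in 1 2 3 4; do python3 -m handwheel '[[0,0,-0.2,0,1],[0,0,0,0,1],[0,0,0,0,1]]'>/dev/null; eval "$R"; done
```

```text
[-1.1  0.6 -0.7] [0.5362 0.1957 0.3067] 20.5
[ 0.2 -0.4 -0.1] [0.5365 0.1957 0.3055] 20.875
[ 0.2 -0.4  0.3] [0.5364 0.1958 0.3032] 21.25
[-2.6 -0.9  7. ] [0.5365 0.1959 0.3024] 21.625
[-9.1 -2.4 19.3] [0.5367 0.196  0.3023] 22.0
```

The stop is at 302.3 mm and rigid, the same as the other three lids, so L1 is home. I'll lift clear and take a last look.

```bash
python3 -m handwheel '[[0,0,3,0,1],[0,0,5,0,1],[-2,0,5,0,1],[-5,0,3,0,1],[-5,0,0,0,1],[0,0,0,0,1],[0,0,0,0,1]]'
python3 - <<'E'
from h import *
from plant import read_camera
b=read_camera("side")[:,:,::-1];cv2.imwrite("pics/end.png",cv2.resize(b[160:360,180:330],(450,600),interpolation=2))
E
```

```text
t: 22.88
tool_pos: [0.4165, 0.1958, 0.4595]
orientation: [2.142, 2.298, 0.002]
force: [0.7, -0.4, 0.4]
opening: 0.0006
gripper_force: 0.0
```

View pics/end.png

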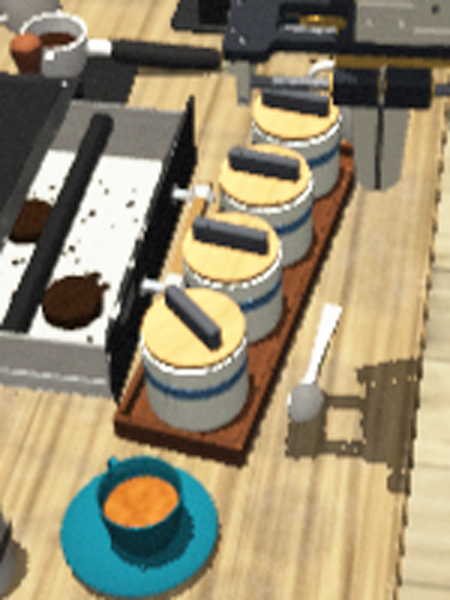

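All four lids lie flat, with L1's bar turned at (193,315). The cup, saucer and spoon are undisturbed and the robot is clear; the gripper partly hides the pitcher in this view, but nothing went near it.

```bash
python3 -c "
from plant import job;print(job.close_job())"
```

```text
the job is handed in; nothing more can be done
None
```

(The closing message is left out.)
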